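# Shift the photometer's cell changer to the third click and take the reading

## Task

With your fingertips, push the knob of the photometer's cell changer rod inwards from its parked position and stop at the third click, without running on to the fourth, so that the third sample stands in the light beam under the closed lid. Then take your hand off the rod and press the wide bar-shaped key on the sloping panel to take the reading, leaving the two small round keys alone. Nothing is to be pinched or lifted, and the rack, vial and beaker standing around stay where they are.

Things in the scene. Friction and masses are not known exactly. Their poses are not given: they have to be found in the camera images.
- photometer: fixed white bench photometer, 300 deep (x) x 380 wide (y) mm. Origin: centre of its footprint on the table; +x runs from the front face (at x -150 mm) to the back, +y to the left of a person at its front. Rear half 170 mm high; front half: closed grey lid, top 150 mm, at y -177 to -13; sloping key panel at y -2 to +178. The changer rod leaves the front face at y -90, 65 mm above the table
- knob_face (a point): centre of the outer end face of the black round knob on the changer rod; moves with the rod. Knob 26 mm in diameter (flat face 23 mm), 24 mm long, on a level 8 mm steel rod that slides along the photometer's x axis; pushed in towards +x. Fully out, this face stands 132 mm in front of the front face; at the third click, 74 mm. Axis 65 mm above the table
- rod (a joint): rod travel, m: 0 fully out, grows when pushed in, stop at 0.094. Starts parked between 0 and 0.009, sliding freely. Five clicks follow, settling at 0.026, 0.042, 0.058 (third), 0.074, 0.090. The crest before each lies 0.008 short of it (third: 0.050): once past, a sprung roller draws the rod on into the click and holds it; let go sooner and it goes back. A crest takes about 5 N
- bar_key_top (a point): centre of the top face of the wide white bar key, 46 mm along the photometer's y, 22 mm along its x, on the sloping panel about 0.13 m above the table. The panel falls 10 degrees towards the front; the point's z axis is the key's outward normal. The nearest round key's centre lies 70 mm further along +y
- bar_key (a joint): travel of the bar key in m: 0 = up, 0.005 = pressed fully down; it springs back by itself. It needs about 1.5 N to start and 5 N to go fully down. The reading is taken when it is pressed beyond 0.003
- round_key_a (a joint): travel of the nearer small round key (14 mm in diameter, 70 mm from the bar key's centre) in m: 0 = up, 0.005 = down; to be left alone
- round_key_b (a joint): travel of the farther small round key (14 mm in diameter, 98 mm from the bar key's centre) in m: 0 = up, 0.005 = down; to be left alone
- cuvette_rack: loose white plastic cuvette rack, 55 x 150 x 38 mm, three clear cuvettes in it reach 54 mm high. Origin: centre of its underside, long side along its y. A bystander
- vial: loose amber glass vial with a white cap, 27 mm in diameter, 58 mm high. Origin: centre of its underside. A bystander
- beaker: loose glass beaker, 60 mm in diameter at the rim, 70 mm high. Origin: centre of its underside. A bystander

How it is judged:
By the outcome, as a careful person would: the job done as asked, in the order asked, and still so for the second after the job is handed in, with the robot touching nothing.
It also fails if it takes over 48 s, if anything falls off the work surface, if the arm or the gripper's body presses on something with over 40 N, if the wrist force passes 120 N, or if a joint passes its speed limit or range.

## Robot

A 6-joint arm with a two-finger parallel gripper is mounted at the origin on the work surface. World frame = base frame: x ahead of the robot, y to its left, z up, the work surface at z = 0. Lengths are in mm, angles in rad, forces in N, time in s.
With the tool pointing down it reaches from about 400 to 925 mm from the base axis. Payload 12.5 kg.
Tool frame: the origin (TCP) lies at the very end of the fingers, on their centre line; the grasp point (between the pads) lies 19 mm behind it; z points along the fingers, y is the line along which they close (so a half turn about z gives the same grasp; the last joint's range is limited). The gripper opens to 95 mm and grips with 3 to 60 N. Pads are 20 mm wide; open, the fingers measure 119 mm over their backs; the gripper's body (75 mm by 180 mm) begins 59 mm behind the grasp point.
Start: joints at [-1.388, 0.491, 1.559, -0, 1.092, -0.106], TCP at [178.024, -599.128, 214.661] pointing down, gripper open.
Joint ranges: [-3.1, 3.1], [-0.84, 2.19], [0.05, 2.79], [-1.13, 4.28], [0.06, 2.93], [-2.69, 2.69]. Speed limits (rad/s): [2.22, 2.22, 2.79, 3.14, 3.14, 3.14].

## Interface

Orientations are given as [roll, pitch, yaw] about the fixed x, y, z axes, in that order (R = Rz(yaw) Ry(pitch) Rx(roll)).
In Python, from cell import * gives the robot as it stands.
- The arm moves only by the tool jog_arm, never from a script. Its argument "targets" is a list of rows, each an object with "turn": the turn, a rotation vector about the world's x, y, z in degrees, a list of three; "slide": the shift along the world's x, y, z in mm, a list of three; "claw": the opening in per cent of the stroke, from 0 (shut) to 100 (fully open). In form: [{"turn": [wx, wy, wz], "slide": [x, y, z], "claw": claw}, ...]. A call has 1 to 5 rows; each row shifts and turns the commanded pose from where the row before left it; what a row does not reach is not made up. A row lasts 1/8 s, in which the tool goes at most 62.5 mm and 10.7 degrees, less where a joint would pass 70% of its speed; a pose out of reach is approached as far as the arm can. A call with a gripper value outside its range is refused whole. The fingers move at their own pace and stop on an object; the grip force is fixed at half the most. Time passes only in rows, so rows that do not move let the fingers close. It gives the time, the measured TCP pose, the force, the opening and the grip force at its end, in the units of the state.
- state(): the state, without advancing time (a new reading comes with each control period).
- read_camera(name): name is "scene" or "top"; returns a dict with "frame" (400x640x3 uint8, blue, green, red), "mtx" (3x3 intrinsics, pixels), "R" (3x3) and "t" (3): a world point X has camera coordinates R X + t. Camera axes: x right, y down, z forward; pixel columns grow to the right and rows downward; lengths in mm; the calibration is good to about 2 mm. A picture is of the moment at which its call begins. There is no depth.
- job_done(): hands the job in; it is judged then, once.
Trained networks look in the newest picture that a camera, given by its name, has taken for a name from the list of things; names that differ only in an ending like _2 or _b are one class to them, and where a whole thing is asked for, a point or a joint stands for the part that bears it (a point fixed in the world has none). Each returns a list of dicts, best first, with "conf" (0 to 1); they miss things now and then, are a little off and sometimes report something else, mostly with a low value. They report only what shows in the picture. A call takes as long as a camera call.
- look_for(query, camera): "xy" ([column, row] in pixels, amid what is visible of it).
The state is a dict: "t": time; "joints": joint angles; "qvel": joint speeds; "tau": joint torques, N m; "eef_pos": TCP position; "tcp_rot": TCP orientation; "ft_force": force on the tool from outside, world axes, zero at the start; "moment": the same for the moment, N m; "opening": opening from 0.0 (shut) to 1.0 (fully open); "grip_force": force on a finger pad.
Only numpy, scipy, OpenCV 4.12 (cv2) and the standard library are available. Lean on these libraries where they do the work, as an engineer would, in place of code of your own. Each camera call takes 0.05 s, during which the arm holds its last target. There are 200 camera calls.

## Working session

There is one attempt and no reset: what is moved stays moved. The work goes in short steps, Python scripts to look and compute and a tool call to move; the robot and the scene stay as the last step left them, time stands still between calls to the robot, and variables do not carry over. Pictures are saved under pics/ and viewed, at most 10 in all, crops included, and the job is handed in when it is done.

Besides the shell and the picture viewer there is one more tool, called after "Emit:" as name([rows], argument=value, ...), one row to a line, values as JSON. jog_arm: Moves the arm, as the interface text tells. Its arguments: {"type":"object","properties":{"targets":{"type":"array","items":{"type":"object","properties":{"turn":{"type":"array","items":{"type":"number"}},"slide":{"type":"array","items":{"type":"number"}},"claw":{"type":"number"}}}}},"required":["targets"]}

```bash
mkdir -p pics; ls
python3 - <<'E'
from cell import *
import cv2,numpy as np
s=state();print(s['t'],s['eef_pos'],s['tcp_rot'],s['opening'])
for c in("scene","top"):
    d=read_camera(c);cv2.imwrite(f"pics/{c}0.png",d['frame']);np.savez(c+"0.npz",**d)
    print(c,d['mtx'].tolist(),(-d['R'].T@d['t']).round())
    for q in("photometer","knob_face","bar_key_top","round_key_a","cuvette_rack","vial","beaker"):
        print(q,[(np.round(x['xy'],1).tolist(),round(x['conf'],2)) for x in look_for(q,c)[:3]])
E
```

```text
pics
0.0 [ 177.94922564 -598.86000094  214.07630176] [-3.14046615e+00 -1.19076806e-04  2.88774078e-01] 0.9999746052508842
scene [[400.28098517970903, 0.0, 320.3643501104507], [0.0, 400.28098517970903, 198.07655860543602], [0.0, 0.0, 1.0]] [968. 459. 770.]
photometer [([388.0, 257.1], 0.69)]
knob_face [([314.7, 177.7], 0.41)]
bar_key_top [([390.2, 190.1], 0.53)]
round_key_a [([283.7, 133.2], 0.21)]
cuvette_rack [([268.3, 197.2], 0.9), ([314.9, 175.2], 0.66)]
vial []
beaker [([282.0, 131.8], 0.95)]
top [[361.94966259834507, 0.0, 317.99198608400036], [0.0, 361.94966259834507, 201.03006194727854], [0.0, 0.0, 1.0]] [452. -16. 833.]
photometer [([215.9, 229.0], 0.66)]
knob_face [([344.2, 238.1], 0.87)]
bar_key_top [([255.8, 277.5], 0.64)]
round_key_a [([234.4, 310.5], 0.62), ([227.4, 325.3], 0.44)]
cuvette_rack [([379.6, 199.3], 0.78)]
vial [([304.6, 266.7], 0.56)]
beaker [([459.1, 275.9], 0.57)]
```

View pics/scene0.png

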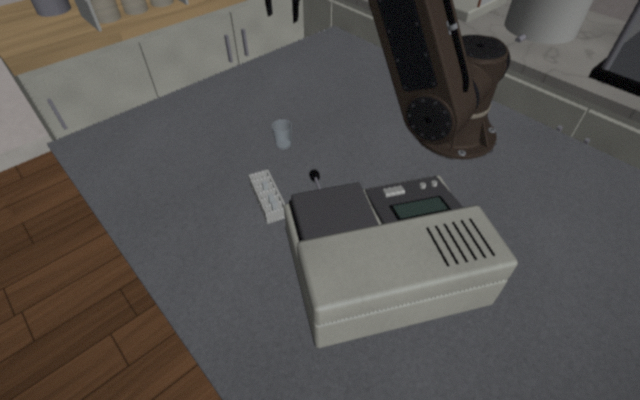

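View pics/top0.png

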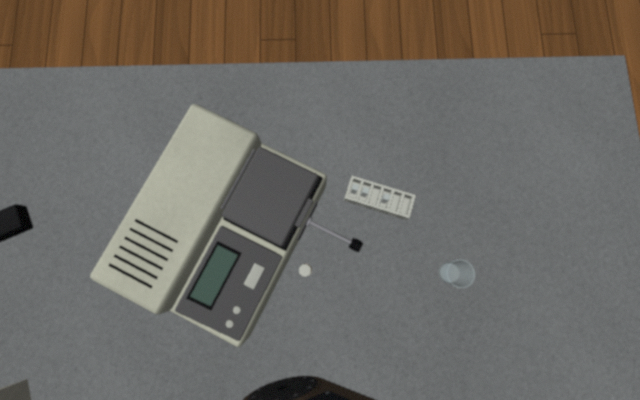

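The scene view shows the knob at about (314,175), the bar key at (394,190) and the round keys at (423,185) and (434,183). The top view shows the knob at (356,244), the bar key at (254,276), the round keys at (236,310) and (229,324), and the vial cap at (305,270). The rack is at (380,197) and the beaker at about (457,273). The network's top-view knob point (344,238) is a little off the blob. Next I fit the photometer pose from these points.

```bash
cat > fit.py <<'E'
import numpy as np,cv2
from scipy.optimize import least_squares
D={c:dict(np.load(c+"0.npz")) for c in("scene","top")}
def proj(c,X):
    d=D[c];p=d['mtx']@(d['R']@np.asarray(X,float)+d['t']);return p[:2]/p[2]
def ray(c,uv,z):
    d=D[c];r=d['R'].T@np.linalg.inv(d['mtx'])@[*uv,1];o=-d['R'].T@d['t'];return o+r*(z-o[2])/r[2]
def blob(c,box,lo,hi):
    x0,y0,x1,y1=box;g=cv2.cvtColor(D[c]['frame'],cv2.COLOR_BGR2GRAY)[y0:y1,x0:x1]
    m=((g>=lo)&(g<=hi)).astype(np.uint8);n,l,s,ce=cv2.connectedComponentsWithStats(m)
    i=1+np.argmax(s[1:,4]);return ce[i]+[x0,y0],s[i]
E
python3 - <<'E'
from fit import *
M={}
for n,c,b,lo,hi in[("knob","top",(343,233,370,256),0,45),("knob","scene",(303,165,326,184),0,45),
 ("bar","top",(240,260,270,292),130,255),("bar","scene",(380,183,408,199),130,255),
 ("ra","top",(230,303,242,317),130,255),("rb","top",(222,318,235,331),130,255),
 ("ra","scene",(417,179,428,191),130,255),("rb","scene",(429,178,440,189),130,255)]:
    M[n,c]=blob(c,b,lo,hi);print(n,c,M[n,c][0].round(1),M[n,c][1])
    M[n,c]=M[n,c][0]
for n,v in{"RFR":(260,140),"RBR":(193,104),"RBL":(91,277),"RFL":(160,313)}.items():M[n,"top"]=np.array(v)
P={"RFR":(0,-190,168),"RBR":(150,-190,168),"RBL":(150,190,168),"RFL":(0,190,168)}
def model(v):
    x,y,a,p,xb,yb,zb=v;c,s=np.cos(a),np.sin(a)
    T=lambda q:(x+c*q[0]-s*q[1],y+s*q[0]+c*q[1],q[2])
    Q=dict(P);Q["knob"]=(-282+p+12,-90,65);Q["bar"]=(xb,yb,zb);Q["ra"]=(xb,yb+70,zb);Q["rb"]=(xb,yb+98,zb)
    return {k:T(q) for k,q in Q.items()}
def res(v):
    W=model(v);r=[]
    for (n,c),uv in M.items(): r+=list((proj(c,W[n])-uv)*(0.4 if n[0]=='R' else 1))
    return r+[(v[6]-130)/5,(v[3]-4.5)/4]
print("up px dir", ray("top",(320,100),0),ray("top",(420,200),0))
best=min((least_squares(res,[*ray("top",(220,235),80)[:2],a,4,-90,50,130],loss='soft_l1') for a in np.arange(-3,3.2,.7)),key=lambda r:r.cost)
print(best.cost,best.x.round(3));v=best.x
W=model(v)
for k in M:print(k,(proj(k[1],W[k[0]])-M[k]).round(1),np.round(W[k[0]],1))
np.save("v.npy",v)
print("vial",ray("top",(305,270),58),"rack",ray("top",(380,197),40),"beak",ray("top",(458,274),35))
E
```

```text
knob top [355.5 244.6] [  7   6  12  12 102]
knob scene [313.7 174.3] [ 6  5 11 11 79]
bar top [253.4 275.9] [  4   4  20  25 269]
bar scene [394.8 192.6] [ 6  7 19  6 57]
ra top [236.1 309.8] [ 3  4  7  7 40]
rb top [229.  323.6] [ 4  2  7  8 43]
ra scene [423.5 186. ] [6 6 2 3 6]
rb scene [434.6 184.2] [5 5 2 3 5]
up px dir [842.94312446 -31.54231533   0.        ] [ 589.02378779 -259.10602333    0.        ]
6.83312033532683 [ 530.168  176.081    1.083    7.199 -107.547   59.119  118.152]
('knob', 'top') [ 0.5 -0.2] [486.6 -98.3  65. ]
('knob', 'scene') [ 0.3 -0.1] [486.6 -98.3  65. ]
('bar', 'top') [-0.2  0.4] [427.6 108.7 118.2]
('bar', 'scene') [-0.4 -0.8] [427.6 108.7 118.2]
('ra', 'top') [-0.3 -0. ] [365.7 141.5 118.2]
('rb', 'top') [-0.3 -0.1] [341.  154.6 118.2]
('ra', 'scene') [-0.3  0.2] [365.7 141.5 118.2]
('rb', 'scene') [-0.1 -0.1] [341.  154.6 118.2]
('RFR', 'top') [ 0.8 -6.5] [698.   87.1 168. ]
('RBR', 'top') [ 0.  -3.3] [768.3 219.6 168. ]
('RBL', 'top') [-3.4  1.4] [432.5 397.6 168. ]
('RFL', 'top') [-0.5  4.2] [362.3 265.1 168. ]
vial [435.83837048  10.3970894   58.        ] rack [ 591.28186498 -158.7999495    40.        ] beak [ 419.05937266 -319.74169308   35.        ]
```

Emit:
jog_arm([
  {"turn": [0,0,5],"slide": [31,50,0],"claw": 0},
  {"turn": [0,0,5],"slide": [31,50,0],"claw": 0},
  {"turn": [0,0,5],"slide": [31,50,0],"claw": 0},
  {"turn": [0,0,5],"slide": [31,50,0],"claw": 0},
  {"turn": [0,0,5],"slide": [31,50,0],"claw": 0},
])

```text
t: 1.42
eef_pos: [333.8, -347.6, 214.9]
tcp_rot: [3.141, 0.0, 0.728]
ft_force: [0.5, 0.2, 0.4]
opening: 0.533
grip_force: 0.0
```

Emit:
jog_arm([
  {"turn": [0,0,5],"slide": [31,50,0],"claw": 0},
  {"turn": [0,0,5],"slide": [31,50,0],"claw": 0},
  {"turn": [0,0,5],"slide": [31,50,0],"claw": 0},
  {"turn": [0,0,5.5],"slide": [31,50,0],"claw": 0},
  {"turn": [0,0,0],"slide": [0,0,0],"claw": 0},
])

```text
t: 2.05
eef_pos: [458.4, -146.2, 214.8]
tcp_rot: [3.141, -0.0, 1.089]
ft_force: [-0.1, 0.4, -0.1]
opening: 0.028
grip_force: 0.0
```

Emit:
jog_arm([
  {"turn": [0,0,0],"slide": [2,-1,-54],"claw": 0},
  {"turn": [0,0,0],"slide": [0,0,-54],"claw": 0},
  {"turn": [0,0,0],"slide": [0,0,-50],"claw": 0},
  {"turn": [0,0,0],"slide": [0,0,-5],"claw": 0},
  {"turn": [0,0,0],"slide": [0,0,0],"claw": 0},
])

```text
t: 2.68
eef_pos: [459.3, -150.8, 52.6]
tcp_rot: [3.141, 0.0, 1.082]
ft_force: [-0.8, 0.3, -0.7]
opening: 0.002
grip_force: 0.0
```

Run:
```python
from cell import *
import cv2,numpy as np
s=state();print(s['t'],s['eef_pos'],s['ft_force'])
o=[]
for c in("top","scene"):
    f=read_camera(c)['frame'];x,y=(230,140) if c=="top" else (220,90)
    o.append(cv2.resize(f[y:y+150,x:x+200],None,fx=2,fy=2,interpolation=2))
    for q in("knob_face",):print(c,[(np.round(k['xy'],1),round(k['conf'],2)) for k in look_for(q,c)[:3]])
cv2.imwrite("pics/a1.png",np.hstack(o))
```

```text
2.675 [ 459.3031773  -150.79557716   52.61337544] [-0.814528    0.34749141 -0.71066208]
top [(array([350.9, 239.5]), 0.85)]
scene [(array([315.5, 175.5]), 0.5)]
```

View pics/a1.png

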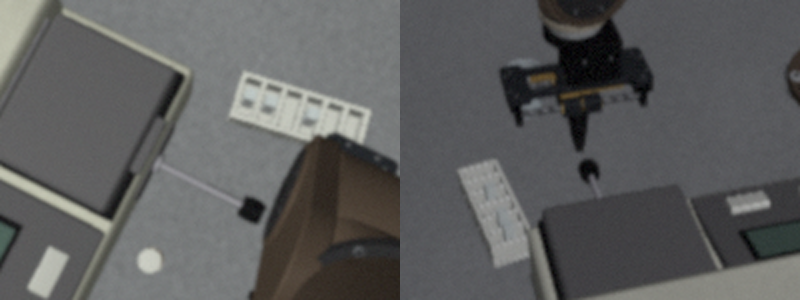

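The picture shows the closed fingers in line with the rod, about 35 mm outside the knob. I now advance in small steps and watch the force.

Emit:
jog_arm([
  {"turn": [0,0,0],"slide": [4.7,8.8,0],"claw": 0},
  {"turn": [0,0,0],"slide": [4.7,8.8,0],"claw": 0},
  {"turn": [0,0,0],"slide": [4.7,8.8,0],"claw": 0},
  {"turn": [0,0,0],"slide": [0,0,0],"claw": 0},
])

```text
t: 3.38
eef_pos: [473.5, -122.9, 51.7]
tcp_rot: [3.142, 0.0, 1.084]
ft_force: [0.0, 0.3, 0.3]
opening: 0.005
grip_force: 0.0
```

Emit:
jog_arm([
  {"turn": [0,0,0],"slide": [1,1.8,0],"claw": 0},
  {"turn": [0,0,0],"slide": [1,1.8,0],"claw": 0},
])

```text
t: 3.62
eef_pos: [475.1, -120.2, 51.6]
tcp_rot: [-3.142, 0.0, 1.083]
ft_force: [0.7, -0.1, 0.3]
opening: 0.004
grip_force: 0.0
```

Emit:
jog_arm([
  {"turn": [0,0,0],"slide": [1,1.8,0],"claw": 0},
  {"turn": [0,0,0],"slide": [1,1.8,0],"claw": 0},
])

```text
t: 3.88
eef_pos: [477.1, -116.6, 51.6]
tcp_rot: [-3.142, 0.0, 1.083]
ft_force: [-1.4, -1.5, 0.2]
opening: 0.002
grip_force: 0.7
```

Emit:
jog_arm([
  {"turn": [0,0,0],"slide": [1,1.8,0],"claw": 0},
])

```text
t: 4.0
eef_pos: [478.1, -114.7, 51.6]
tcp_rot: [-3.142, 0.0, 1.083]
ft_force: [-1.4, -1.1, -0.5]
opening: -0.0
grip_force: 0.7
```

Emit:
jog_arm([
  {"turn": [0,0,0],"slide": [1,1.8,0],"claw": 0},
])

```text
t: 4.12
eef_pos: [479.1, -112.8, 51.6]
tcp_rot: [-3.141, 0.0, 1.083]
ft_force: [-0.6, -1.7, 0.2]
opening: 0.003
grip_force: 1.2
```

Emit:
jog_arm([
  {"turn": [0,0,0],"slide": [1,1.8,0],"claw": 0},
])

```text
t: 4.25
eef_pos: [480.0, -111.2, 51.7]
tcp_rot: [-3.141, 0.0, 1.083]
ft_force: [-2.1, -3.5, 1.2]
opening: 0.003
grip_force: 2.4
```

Emit:
jog_arm([
  {"turn": [0,0,0],"slide": [1,1.8,0],"claw": 0},
])

```text
t: 4.38
eef_pos: [480.9, -109.3, 51.6]
tcp_rot: [-3.141, 0.0, 1.083]
ft_force: [-3.1, -4.2, 0.5]
opening: 0.007
grip_force: 2.6
```

Emit:
jog_arm([
  {"turn": [0,0,0],"slide": [0.5,0.9,0],"claw": 0},
])

```text
t: 4.5
eef_pos: [481.4, -108.4, 51.6]
tcp_rot: [-3.141, 0.0, 1.083]
ft_force: [-4.1, -4.2, 0.6]
opening: 0.002
grip_force: 2.6
```

Emit:
jog_arm([
  {"turn": [0,0,0],"slide": [0.5,0.9,0],"claw": 0},
])

```text
t: 4.62
eef_pos: [481.9, -107.5, 51.7]
tcp_rot: [-3.141, 0.0, 1.083]
ft_force: [-2.7, -4.4, 1.4]
opening: 0.004
grip_force: 2.5
```

Emit:
jog_arm([
  {"turn": [0,0,0],"slide": [0.5,0.9,0],"claw": 0},
])

```text
t: 4.75
eef_pos: [482.4, -106.6, 51.6]
tcp_rot: [-3.141, 0.0, 1.083]
ft_force: [-3.1, -2.0, 0.7]
opening: 0.0
grip_force: 1.7
```

Emit:
jog_arm([
  {"turn": [0,0,0],"slide": [0.5,0.9,0],"claw": 0},
])

```text
t: 4.88
eef_pos: [483.1, -105.5, 51.6]
tcp_rot: [-3.141, -0.0, 1.083]
ft_force: [-1.5, -1.2, 0.8]
opening: 0.003
grip_force: 0.6
```

Emit:
jog_arm([
  {"turn": [0,0,0],"slide": [0.5,0.9,0],"claw": 0},
])

```text
t: 5.0
eef_pos: [484.0, -104.7, 51.7]
tcp_rot: [3.141, -0.0, 1.083]
ft_force: [0.1, 0.4, 0.0]
opening: 0.006
grip_force: 0.0
```

The first crest has been passed with the finger at 21.5 mm travel. I carry on to the second.

Emit:
jog_arm([
  {"turn": [0,0,0],"slide": [1.3,2.5,0],"claw": 0},
  {"turn": [0,0,0],"slide": [1.3,2.5,0],"claw": 0},
  {"turn": [0,0,0],"slide": [1.3,2.5,0],"claw": 0},
])

```text
t: 5.38
eef_pos: [487.6, -97.3, 51.7]
tcp_rot: [3.141, 0.0, 1.083]
ft_force: [-1.7, -4.9, 0.1]
opening: 0.006
grip_force: 2.4
```

Emit:
jog_arm([
  {"turn": [0,0,0],"slide": [0.9,1.8,0],"claw": 0},
])

```text
t: 5.5
eef_pos: [488.5, -95.6, 51.7]
tcp_rot: [3.141, 0.0, 1.083]
ft_force: [-2.1, -5.2, 0.9]
opening: 0.003
grip_force: 2.6
```

Emit:
jog_arm([
  {"turn": [0,0,0],"slide": [0.5,0.9,0],"claw": 0},
])

```text
t: 5.62
eef_pos: [489.0, -94.7, 51.7]
tcp_rot: [3.141, 0.0, 1.083]
ft_force: [-2.2, -5.6, -0.6]
opening: 0.008
grip_force: 2.5
```

Emit:
jog_arm([
  {"turn": [0,0,0],"slide": [0.5,0.9,0],"claw": 0},
])

```text
t: 5.75
eef_pos: [489.4, -93.9, 51.7]
tcp_rot: [3.141, 0.0, 1.083]
ft_force: [-2.5, -5.7, 0.3]
opening: 0.004
grip_force: 2.6
```

Emit:
jog_arm([
  {"turn": [0,0,0],"slide": [0.5,0.9,0],"claw": 0},
])

```text
t: 5.88
eef_pos: [489.9, -93.0, 51.7]
tcp_rot: [3.141, 0.0, 1.083]
ft_force: [-1.3, -4.5, 1.2]
opening: 0.001
grip_force: 2.1
```

Emit:
jog_arm([
  {"turn": [0,0,0],"slide": [0.5,0.9,0],"claw": 0},
])

```text
t: 6.0
eef_pos: [490.5, -91.9, 51.7]
tcp_rot: [3.141, -0.0, 1.083]
ft_force: [-0.6, -2.0, 1.2]
opening: 0.006
grip_force: 1.0
```

Emit:
jog_arm([
  {"turn": [0,0,0],"slide": [0.5,0.9,0],"claw": 0},
])

```text
t: 6.12
eef_pos: [491.0, -90.8, 51.7]
tcp_rot: [3.142, -0.0, 1.083]
ft_force: [0.8, 0.5, 0.3]
opening: 0.006
grip_force: 0.0
```

Second click found, exactly 16 mm after the first. I repeat the same pattern for the third.

Emit:
jog_arm([
  {"turn": [0,0,0],"slide": [1.3,2.5,0],"claw": 0},
  {"turn": [0,0,0],"slide": [1.3,2.5,0],"claw": 0},
  {"turn": [0,0,0],"slide": [1.3,2.5,0],"claw": 0},
])

```text
t: 6.5
eef_pos: [494.8, -83.4, 51.6]
tcp_rot: [-3.142, 0.0, 1.083]
ft_force: [-1.8, -4.5, 0.8]
opening: 0.004
grip_force: 2.4
```

Emit:
jog_arm([
  {"turn": [0,0,0],"slide": [0.9,1.8,0],"claw": 0},
])

```text
t: 6.62
eef_pos: [495.7, -81.8, 51.7]
tcp_rot: [3.142, 0.0, 1.083]
ft_force: [-1.5, -4.7, 0.9]
opening: 0.005
grip_force: 2.5
```

Emit:
jog_arm([
  {"turn": [0,0,0],"slide": [0.5,0.9,0],"claw": 0},
  {"turn": [0,0,0],"slide": [0.5,0.9,0],"claw": 0},
])

```text
t: 6.88
eef_pos: [496.6, -80.0, 51.7]
tcp_rot: [-3.142, 0.0, 1.083]
ft_force: [-2.3, -4.8, 0.1]
opening: 0.007
grip_force: 2.6
```

Emit:
jog_arm([
  {"turn": [0,0,0],"slide": [0.5,0.9,0],"claw": 0},
])

```text
t: 7.0
eef_pos: [497.1, -79.1, 51.6]
tcp_rot: [-3.141, 0.0, 1.083]
ft_force: [-2.5, -4.8, 0.7]
opening: 0.002
grip_force: 2.4
```

Emit:
jog_arm([
  {"turn": [0,0,0],"slide": [0.5,0.9,0],"claw": 0},
])

```text
t: 7.12
eef_pos: [497.6, -78.1, 51.6]
tcp_rot: [-3.141, 0.0, 1.083]
ft_force: [-2.1, -2.8, 0.2]
opening: 0.004
grip_force: 1.5
```

Emit:
jog_arm([
  {"turn": [0,0,0],"slide": [0.5,0.9,0],"claw": 0},
])

```text
t: 7.25
eef_pos: [498.2, -77.0, 51.7]
tcp_rot: [-3.142, -0.0, 1.083]
ft_force: [-1.1, -0.9, -1.0]
opening: 0.006
grip_force: 0.3
```

Emit:
jog_arm([
  {"turn": [0,0,0],"slide": [0.5,0.9,0],"claw": 0},
  {"turn": [0,0,0],"slide": [0,0,0],"claw": 0},
])

```text
t: 7.5
eef_pos: [498.9, -76.1, 51.7]
tcp_rot: [3.141, -0.0, 1.083]
ft_force: [-0.2, -0.2, -0.5]
opening: 0.005
grip_force: 0.0
```

Emit:
jog_arm([
  {"turn": [0,0,0],"slide": [-9,-18,0],"claw": 0},
  {"turn": [0,0,0],"slide": [-9,-18,0],"claw": 0},
  {"turn": [0,0,0],"slide": [0,0,50],"claw": 0},
  {"turn": [0,0,0],"slide": [0,0,50],"claw": 0},
  {"turn": [0,0,0],"slide": [0,0,50],"claw": 0},
])

```text
t: 8.12
eef_pos: [480.6, -112.3, 203.3]
tcp_rot: [3.141, -0.0, 1.083]
ft_force: [0.9, -0.0, -0.4]
opening: 0.01
grip_force: 0.0
```

Run:
```python
from cell import *
import cv2,numpy as np, fit
for c in("top","scene"):
    fit.D[c]=read_camera(c)
f=fit.D
cv2.imwrite("pics/a2.png",np.hstack([cv2.resize(f["top"]["frame"][140:340,200:400],None,fx=2,fy=2),cv2.resize(f["scene"]["frame"][90:290,220:420],None,fx=2,fy=2)]))
v=np.load("v.npy");a=v[2]
for p in(42,58,74):
    q=(-282+p+12,-90,65);X=(v[0]+np.cos(a)*q[0]-np.sin(a)*q[1],v[1]+np.sin(a)*q[0]+np.cos(a)*q[1],65)
    print(p,fit.proj("top",X).round(1),fit.proj("scene",X).round(1))
for c,b in(("top",(310,210,360,256)),("scene",(308,165,335,195))):print(fit.blob(c,b,0,45))
# bar key from image: outline corners in the top picture
g=cv2.cvtColor(f["scene"]["frame"],cv2.COLOR_BGR2GRAY);print(g[184:202,382:408])
```

```text
42 [341.1 237. ] [317.3 183.5]
58 [334.3 233.6] [318.9 188. ]
74 [327.6 230.2] [320.5 192.5]
(array([332.88372093, 233.1627907 ]), array([18, 18, 11, 11, 86], dtype=int32))
(array([318.46341463, 186.80487805]), array([ 6, 19, 10,  6, 41], dtype=int32))
[[ 86  85  82  79  76  78  72  74  68  63  59  62  62  62  61  61  63  67
   67  64  60  60  57  57  56  56]
 [ 75  75  74  68  63  61  65  62  61  61  59  61  67  68  69  71  78  91
   95  82  63  52  58  59  55  57]
 [ 65  66  66  61  59  60  62  68  67  65  71  80  92  99  94  97 105 114
  118 102  81  63  57  58  58  57]
 [ 57  65  68  64  68  71  88  97  95  94 101 107 112 120 118 115 120 122
  123 115 101  75  62  59  58  57]
 [ 60  79  98  95  92  98 111 121 118 119 116 118 123 125 123 125 122 125
  124 121 115  97  68  57  57  56]
 [ 66  95 114 119 116 118 122 125 122 122 122 123 125 122 123 125 125 125
  128 128 127 118  90  65  58  56]
 [ 64  94 115 122 123 122 125 123 125 125 124 124 123 125 128 130 131 132
  134 143 149 148 122  79  58  55]
 [ 64  81 103 117 126 125 125 125 127 129 130 130 131 135 140 146 152 149
  149 155 
[... 415 characters left out ...]
93  86  77
   73  67  64  62  57  56  56  57]
 [ 57  55  62  84 119 127 123 118 110  97  93  87  79  70  67  66  62  58
   57  56  59  57  57  58  56  56]
 [ 57  59  60  72  89  91  81  78  70  66  67  64  58  56  59  58  58  56
   57  59  57  59  59  57  57  57]
 [ 58  59  55  58  65  64  62  58  53  55  58  56  57  59  56  59  54  58
   55  56  57  57  56  55  59  53]
 [ 58  57  58  56  57  58  59  54  57  58  55  54  55  58  59  56  57  59
   58  56  55  56  55  58  58  57]
 [ 57  56  58  56  58  55  57  57  57  55  58  58  58  57  59  57  57  60
   55  56  57  59  53  54  54  55]
 [ 56  56  59  58  59  60  58  56  58  55  57  56  57  58  54  59  56  57
   58  53  55  55  55  50  48  46]]
```

View pics/a2.png

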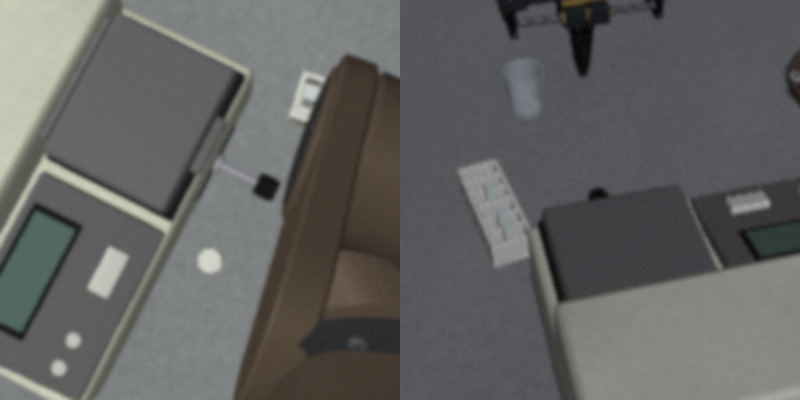

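The knob sits at (332.9,233.2) in the top view, against (334.3,233.6) predicted for 58 mm, so the rod is at the third click. The rack, vial and beaker haven't moved. In the scene view the key's top face is centred near (393,190). I now work out the press point.

Run:
```python
from fit import *
for z in(118,124,130,136):
    X=ray("top",(253.4,275.9),z);print(z,X.round(1),proj("scene",X).round(1))
```

```text
118 [428.2 108.4 118. ] [394.1 191.9]
124 [428.4 107.4 124. ] [394.  189.9]
130 [428.6 106.3 130. ] [393.9 187.8]
136 [428.8 105.3 136. ] [393.9 185.7]
```

Emit:
jog_arm([
  {"turn": [2.2,-1.2,0],"slide": [-13,54.5,0],"claw": 0},
  {"turn": [2.2,-1.2,0],"slide": [-13,54.5,0],"claw": 0},
  {"turn": [2.2,-1.2,0],"slide": [-13,54.5,0],"claw": 0},
  {"turn": [2.2,-1.1,0],"slide": [-13,54.5,0],"claw": 0},
  {"turn": [0,0,0],"slide": [0,0,0],"claw": 0},
])

```text
t: 8.85
eef_pos: [427.2, 107.9, 201.2]
tcp_rot: [-3.141, -0.174, 1.086]
ft_force: [-0.6, -0.6, 0.4]
opening: 0.003
grip_force: 0.0
```

Emit:
jog_arm([
  {"turn": [0,0,0],"slide": [0,0,-30],"claw": 0},
  {"turn": [0,0,0],"slide": [0,0,-25],"claw": 0},
  {"turn": [0,0,0],"slide": [0,0,0],"claw": 0},
])

```text
t: 9.22
eef_pos: [428.3, 105.0, 145.3]
tcp_rot: [-3.139, -0.172, 1.082]
ft_force: [0.6, -0.2, -0.7]
opening: 0.005
grip_force: 0.0
```

Run:
```python
from cell import *
import cv2,numpy as np
s=state();print(s['eef_pos'],s['tcp_rot'],s['ft_force'])
f={c:read_camera(c)["frame"] for c in("top","scene")}
cv2.imwrite("pics/a3.png",np.hstack([cv2.resize(f["top"][200:350,180:330],None,fx=2.6,fy=2.6),cv2.resize(f["scene"][110:260,320:470],None,fx=2.6,fy=2.6)]))
```

```text
[428.26997284 105.03948806 145.27023908] [-3.13917587 -0.17218783  1.08169725] [ 0.58352956 -0.20171967 -0.66452906]
```

View pics/a3.png

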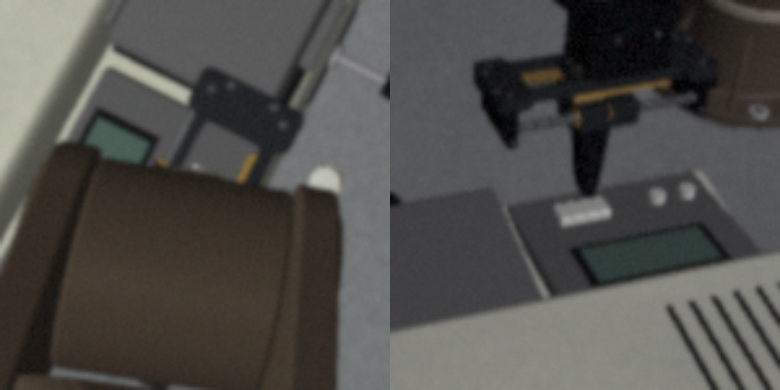

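The fingertips stand above the middle of the bar key, well clear of the round keys. I go down in steps along the key's normal.

Emit:
jog_arm([
  {"turn": [0,0,0],"slide": [0.5,1,-6],"claw": 0},
  {"turn": [0,0,0],"slide": [0.5,1,-6],"claw": 0},
  {"turn": [0,0,0],"slide": [0,0,0],"claw": 0},
])

```text
t: 9.7
eef_pos: [429.6, 107.7, 134.4]
tcp_rot: [3.141, -0.174, 1.083]
ft_force: [0.1, -0.3, 0.7]
opening: 0.005
grip_force: 0.0
```

Emit:
jog_arm([
  {"turn": [0,0,0],"slide": [0.2,0.3,-2],"claw": 0},
])

```text
t: 9.82
eef_pos: [430.1, 108.0, 132.8]
tcp_rot: [3.141, -0.174, 1.083]
ft_force: [0.1, 0.0, -0.4]
opening: 0.002
grip_force: 0.0
```

Emit:
jog_arm([
  {"turn": [0,0,0],"slide": [0.2,0.3,-2],"claw": 0},
])

```text
t: 9.95
eef_pos: [430.2, 108.3, 130.7]
tcp_rot: [3.141, -0.174, 1.083]
ft_force: [0.4, 0.4, 0.4]
opening: 0.005
grip_force: 0.0
```

Emit:
jog_arm([
  {"turn": [0,0,0],"slide": [0.1,0.2,-1],"claw": 0},
])

```text
t: 10.07
eef_pos: [430.2, 108.5, 129.6]
tcp_rot: [3.141, -0.174, 1.083]
ft_force: [-0.2, -0.4, 0.4]
opening: 0.003
grip_force: 0.0
```

Emit:
jog_arm([
  {"turn": [0,0,0],"slide": [0.1,0.2,-1],"claw": 0},
])

```text
t: 10.2
eef_pos: [430.3, 108.7, 128.6]
tcp_rot: [3.141, -0.174, 1.083]
ft_force: [-0.1, 0.7, -0.2]
opening: 0.003
grip_force: 0.0
```

Emit:
jog_arm([
  {"turn": [0,0,0],"slide": [0.1,0.2,-1],"claw": 0},
])

```text
t: 10.32
eef_pos: [430.4, 108.8, 127.7]
tcp_rot: [3.141, -0.174, 1.083]
ft_force: [-0.7, -1.3, 1.8]
opening: 0.003
grip_force: 0.9
```

Contact is at about z = 128. I press on until the force passes 5 N.

Emit:
jog_arm([
  {"turn": [0,0,0],"slide": [0.1,0.2,-1],"claw": 0},
  {"turn": [0,0,0],"slide": [0.1,0.2,-1],"claw": 0},
])

```text
t: 10.58
eef_pos: [430.6, 109.2, 125.6]
tcp_rot: [3.141, -0.174, 1.083]
ft_force: [-1.2, -2.9, 3.0]
opening: 0.01
grip_force: 1.6
```

Emit:
jog_arm([
  {"turn": [0,0,0],"slide": [0.1,0.2,-1],"claw": 0},
])

```text
t: 10.7
eef_pos: [430.7, 109.4, 124.6]
tcp_rot: [3.141, -0.174, 1.083]
ft_force: [-1.0, -2.6, 3.6]
opening: 0.007
grip_force: 2.0
```

Emit:
jog_arm([
  {"turn": [0,0,0],"slide": [0.1,0.2,-1],"claw": 0},
  {"turn": [0,0,0],"slide": [0,0,0],"claw": 0},
])

```text
t: 10.95
eef_pos: [430.8, 109.6, 123.7]
tcp_rot: [3.141, -0.174, 1.083]
ft_force: [-2.3, -3.6, 5.0]
opening: 0.001
grip_force: 2.3
```

Emit:
jog_arm([
  {"turn": [0,0,0],"slide": [0,0,-0.7],"claw": 0},
  {"turn": [0,0,0],"slide": [0,0,0],"claw": 0},
])

```text
t: 11.2
eef_pos: [430.8, 109.6, 123.5]
tcp_rot: [3.141, -0.174, 1.083]
ft_force: [-3.2, -4.8, 14.1]
opening: 0.004
grip_force: 7.2
```

Emit:
jog_arm([
  {"turn": [0,0,0],"slide": [-0.5,-1,6],"claw": 0},
  {"turn": [0,0,0],"slide": [-2,-4,30],"claw": 0},
  {"turn": [0,0,0],"slide": [0,0,50],"claw": 0},
  {"turn": [0,0,0],"slide": [10,-54,0],"claw": 0},
  {"turn": [0,0,0],"slide": [10,-54,0],"claw": 0},
])

```text
t: 11.82
eef_pos: [448.7, -4.1, 209.7]
tcp_rot: [3.139, -0.175, 1.085]
ft_force: [0.6, 1.5, -0.4]
opening: 0.01
grip_force: 0.0
```

Emit:
jog_arm([
  {"turn": [0,0,0],"slide": [0,-54,10],"claw": 0},
  {"turn": [0,0,0],"slide": [0,-54,10],"claw": 0},
  {"turn": [0,0,0],"slide": [0,-54,0],"claw": 0},
  {"turn": [0,0,0],"slide": [0,-54,0],"claw": 0},
  {"turn": [0,0,0],"slide": [0,0,0],"claw": 0},
])

```text
t: 12.45
eef_pos: [448.3, -222.2, 228.5]
tcp_rot: [3.141, -0.174, 1.079]
ft_force: [0.1, 0.5, -0.7]
opening: 0.002
grip_force: 0.0
```

Run:
```python
from cell import *
import cv2,numpy as np, fit
fit.D["top"]=read_camera("top");fit.D["scene"]=read_camera("scene")
print(fit.blob("top",(310,210,352,256),0,45))
cv2.imwrite("pics/a4.png",np.hstack([fit.D["top"]["frame"][80:380,90:490],fit.D["scene"]["frame"][60:360,180:580]]))
```

```text
(array([332.7826087 , 233.31521739]), array([17, 18, 12, 12, 92], dtype=int32))
```

View pics/a4.png

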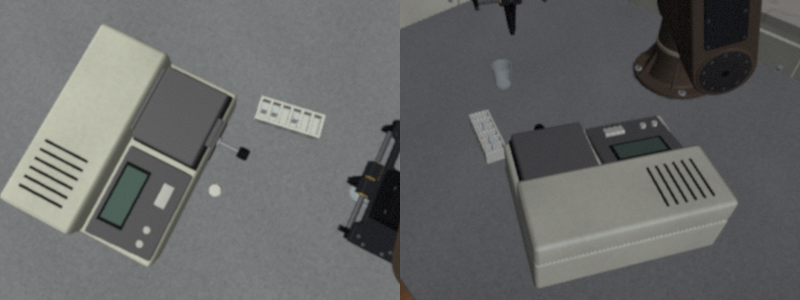

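The key bottomed at 14 N. The knob is still at the third click at (332.8,233.3), the bystanders are in place and the arm is clear, so I hand the job in.

```bash
python3 -c "
from cell import *
print(job_done())"
```

```text
the job is handed in; nothing more can be done
None
```

I pushed the rod in to its third click and let go, then pressed the bar key fully down once and moved the arm clear. The final pictures showed the rod still at the third click and the rack, vial and beaker unmoved. I handed the job in at about 12.5 s; it gave no verdict.

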